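# Refill the push-latch tasting drawer

## Robot

A 6-joint arm with a two-finger parallel gripper is mounted at the origin on a cart in front of the work surface, level with it; the furniture and walls round the work are solid. World frame = base frame: x ahead of the robot, y to its left, z up, the work surface at z = 0. Lengths are in m, angles in rad, forces in N, time in s.
With the tool pointing down it reaches from about 0.375 to 0.9 m from the base axis. Payload 3.1 kg.
Tool frame: the origin (TCP) lies at the very end of the fingers, on their centre line; the grasp point (between the pads) lies 19 mm behind it; z points along the fingers, y is the line along which they close (so a half turn about z gives the same grasp; the last joint's range is limited). The gripper opens to 87 mm and grips with 3 to 60 N. Pads are 19 mm wide; open, the fingers measure 117 mm over their backs; the gripper's body (75 mm by 190 mm) begins 51 mm behind the grasp point.
Start: joints at [-0.178, 0.527, 1.433, -0, 1.181, -0.178], TCP at [0.625, 0, 0.223] pointing down, gripper open.
Joint ranges: [-3.08, 3.08], [-0.75, 2.2], [0.22, 2.44], [-1.43, 4.57], [0, 2.65], [-2.85, 2.85]. Speed limits (rad/s): [2.79, 2.79, 3.14, 3.14, 3.14, 3.14].

## Interface

Orientations are given as a unit quaternion [x, y, z, w].
In Python, from rig import robot gives the robot as it stands. The module is installed in compiled form; this text tells all that it offers.
- The arm moves only by the tool play_rows, never from a script. Its argument "steps" is one flat list of numbers, 5 for each row, row after row: the opening, from -1 (shut) to 1 (fully open), then the shift along the tool's x, y, z as a fraction of full scale, then the turn about the tool's z as a fraction of full scale. In form: [claw, tx, ty, tz, twist, claw, tx, ty, tz, twist, ...]. A call has exactly 10 rows; each row shifts and turns the commanded pose from where the row before left it, along the tool's axes as they then stand; what a row does not reach is not made up. Full scale, the value 1, is 0.03 m for a shift and 0.1 rad for a turn. A row lasts 1/10 s, in which the tool goes at most 50 mm and 8.59 degrees, less where a joint would pass 70% of its speed; a pose out of reach is approached as far as the arm can. A call with a number of a shift or a turn outside -1 to 1 is refused whole. A call with a gripper value outside its range is refused whole. The fingers move at their own pace and stop on an object; "grip_force" is the grip in N (left out, the last holds). Time passes only in rows, so rows that do not move let the fingers close, or fill a call up. It gives the time, the measured TCP pose, the force, the opening and the grip force at its end, in the units of the state.
- robot.get_obs(): the state, without advancing time (a new reading comes with each control period).
- robot.camera(name): name is "scene" or "side" or "wrist"; returns a dict with "image" (400x640x3 uint8, red, green, blue), "mtx" (3x3 intrinsics, pixels), "rvec" (rotation vector, rad) and "tvec" (3), from world to camera coordinates, as OpenCV has them. Camera axes: x right, y down, z forward; pixel columns grow to the right and rows downward; lengths in m; the calibration is good to about 2 mm. A picture is of the moment at which its call begins. There is no depth.
- robot.hand_in(): hands the job in; it is judged then, once.
The state is a dict: "time": time; "q": joint angles; "joint_velocities": joint speeds; "joint_torque": joint torques, N m; "position": TCP position; "tool_rot": TCP orientation; "ft_force": force on the tool from outside, world axes, zero at the start; "moment": the same for the moment, N m; "grip_width": finger opening in m; "grip_force": force on a finger pad.
Only numpy, scipy, OpenCV 4.12 (cv2) and the standard library are available. Lean on these libraries where they do the work, as an engineer would, in place of code of your own. Each camera call takes 0.05 s, during which the arm holds its last target. There are 200 camera calls.

## Task

Put the loose square bonbon, right way up, into the pocket of the small wooden tasting box's drawer. The drawer has a push latch and no handle: press its front gently in until you feel it come up against its stop and let go, and it springs out; after loading, press it gently in to the stop once more so that the latch catches and it stays shut by itself. Leave the dome-shaped and the flat round bonbon where they are.

Things in the scene. Friction and masses are not known exactly. Their poses are not given: they have to be found in the camera images.
- tasting_box: fixed wooden box, 90 mm deep (x), 120 wide (y), 60 high, one drawer. Origin: centre of its underside; z up; its -x axis is the way the front faces (to the robot, within 0.35 rad). Carcass front 45 mm from the origin. A stiff buffer inside stops the drawer 1 mm past the depth where the latch trips (6 N per mm): a press felt to reach 10 to 13 N is complete; over 20 N on box or drawer is too much.
- drawer (a joint): travel (m) along the box's -x, growing outwards. Latched rest: 0.000 to 0.005, varies. Released: 0.041 (stop), pushed out by a spring (5 N shut, 3 N out). Each full press, to a depth of 8 to 18 mm past the latched rest (varies, cannot be seen), changes the state when let go: latched, it comes out; out, it settles at the latched rest and stays. A shallower press changes nothing.
- drawer_front (a point): centre of the drawer's flat wooden front face, with a round brass push plate of 18 mm. The front is 100 mm wide and 42 high, z = 9 to 51 mm; this point is at z = 30 mm and 65 mm from the box origin along -x at joint 0; it moves with the drawer. Latched, the front stands about 22 mm proud of the carcass; it never goes flush. Axes as the box: -x points out of the front.
- drawer_pocket (a point): centre of the floor of the drawer's pocket, 35 mm behind the front face, at z = 13 mm; moves with the drawer. The pocket is 42 mm long (x) and 92 wide (y), open at the top; sides and rear reach z = 34 mm, the front panel (14 mm thick) z = 51 mm. It is wholly clear of the box only with the drawer out. Axes as the box.
- square_bonbon: the square bonbon, dark chocolate, 24 x 24 mm and 15 mm high, 10 to 18 g, standing alone on the bare counter strip along the near edge of the counter, just in front of the display trays, to the left or right of the box. Origin: centre of its underside; x and y along its sides; z up.
- dome_bonbon: a dome-shaped round dark bonbon, 26 mm across and 16 mm high, loose on the same strip; to be left alone. Origin: centre of its underside.
- coin_bonbon: a flat round pale bonbon, 30 mm across and 9 mm high, loose on the same strip; to be left alone. Origin: centre of its underside.
Mind the look-alikes: they are no part of the job. Leave any green look-alike of the square_bonbon alone. There is more than one size of the tasting_box; the job needs the larger.

How it is judged:
By the outcome, as a careful person would: the job done as asked, in the order asked, and still so for the second after the job is handed in, with the robot touching nothing.
It also fails if it takes over 69 s, if anything falls off the work surface, if the arm or the gripper's body presses on something with over 40 N, if the wrist force passes 120 N, or if a joint passes its speed limit or range.

## Working session

There is one attempt and no reset: what is moved stays moved. The work goes in short steps, Python scripts to look and compute and a tool call to move; the robot and the scene stay as the last step left them, time stands still between calls to the robot, and variables do not carry over. Pictures are saved under pics/ and viewed, at most 10 in all, crops included, and the job is handed in when it is done.

Besides the shell and the picture viewer there is one more tool, called after "Call:" as name(argument=value, ...) on one line, values as JSON. play_rows: Moves the arm, as the interface text tells. Shift numbers are shares of 0.03 m and turn numbers shares of 0.1 rad, none past 1 either way. Its arguments: {"type":"object","properties":{"steps":{"type":"array"},"grip_force":{"type":"number"}},"required":["steps"]}

```bash
mkdir -p pics; python3 - <<'E'
from rig import robot
import cv2,numpy as np
for n in("scene","side"):
    c=robot.camera(n); cv2.imwrite(f"pics/{n}0.png",c["image"][:,:,::-1]); print(n,c["mtx"].tolist(),c["rvec"],c["tvec"])
o=robot.get_obs(); print(o)
E
```

```text
scene [[477.02529458946367, 0.0, 317.4688661744351], [0.0, 477.02529458946367, 200.84102685567828], [0.0, 0.0, 1.0]] [ 2.19197159 -1.19099389  0.43582577] [-0.29480456  0.32950165  0.91284988]
side [[496.46228167845294, 0.0, 320.60137793019874], [0.0, 496.46228167845294, 186.43640248375664], [0.0, 0.0, 1.0]] [ 2.17905478  0.03949173 -0.02308552] [-0.50835836  0.0200984   1.23735046]
{'time': 0.1, 'q': array([-1.78503685e-01,  5.28358560e-01,  1.43377124e+00, -1.98163912e-05,
        1.18139577e+00, -1.78490732e-01]), 'joint_velocities': array([ 0.00108828, -0.00106476, -0.00292428,  0.00087689,  0.00116531,
       -0.00180218]), 'joint_torque': array([-3.02360622e-04, -4.40987206e+01, -1.77151054e+01,  6.34850166e-02,
        5.34114777e-02, -3.85449334e-05]), 'position': array([6.24343180e-01, 1.39976217e-04, 2.21679414e-01]), 'tool_rot': array([ 7.07108364e-01,  7.07104537e-01, -5.58722518e-04, -7.88643416e-04]), 'ft_force': array([0.41474605, 0.09310841, 0.16771022]), 'moment': array([-0.01725692,  0.01977311,  0.00325582]), 'grip_force': 0.0, 'grip_width': 0.08730252094909138}
```

View pics/scene0.png

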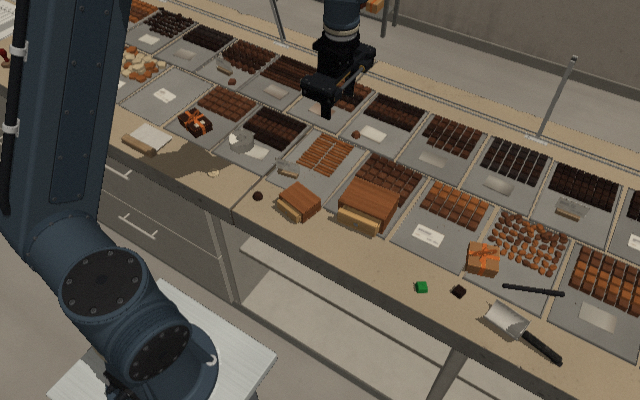

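View pics/side0.png

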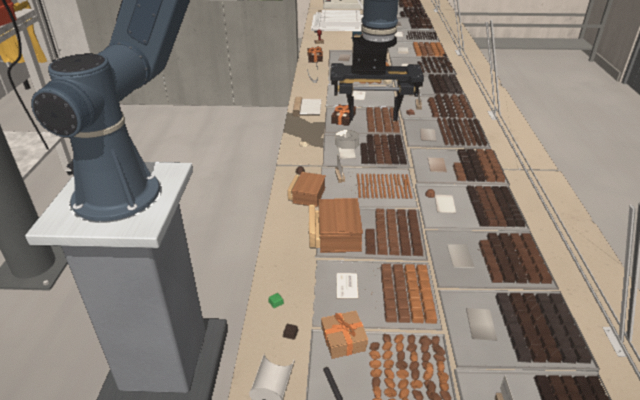

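Candidates, scene pixels: dark square (459,291), green look-alike (421,287), dome (258,196). Boxes: larger at (368,205), smaller at (300,202). The dark square and the larger box fit the description. I'll confirm this in one enlarged crop.

```bash
python3 - <<'E'
import cv2,numpy as np
a=cv2.imread("pics/scene0.png");b=cv2.imread("pics/side0.png")
f=lambda im,x,y,w,h,W,H:cv2.resize(im[y:y+h,x:x+w],(W,H),interpolation=cv2.INTER_CUBIC)
top=np.hstack([f(a,325,165,80,60,400,300),f(a,405,265,80,60,400,300)])
bot=np.hstack([f(b,300,190,80,60,400,300),f(b,255,285,80,60,400,300)])
cv2.imwrite("pics/crop1.png",np.vstack([top,bot]))
E
```

```text
(no output)
```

View pics/crop1.png

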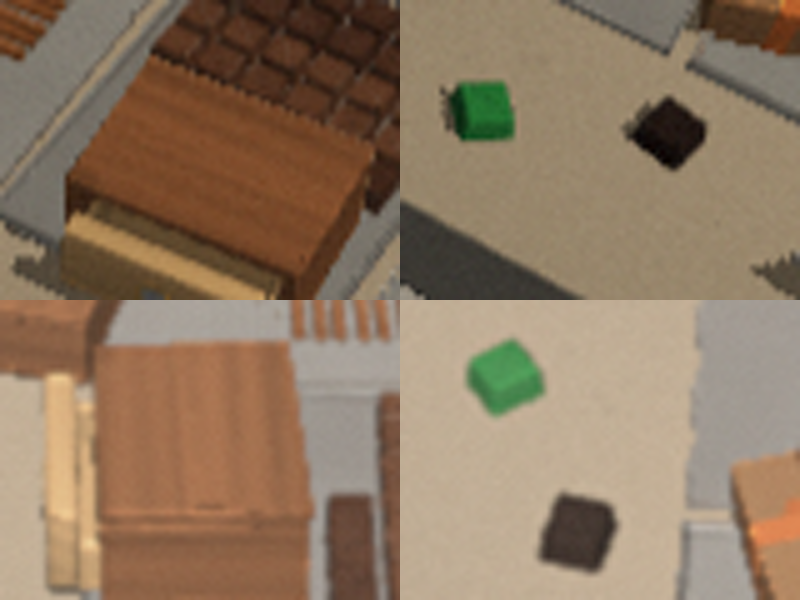

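The crop confirms it: the dark square bonbon is at scene (459,291) and side (290,331), with the green one beside it. The larger box has its drawer facing the robot. Next I'll fit the poses.

```bash
cat > h.py <<'E'
import cv2,numpy as np
from rig import robot
from scipy.optimize import least_squares,minimize
def proj(P,c): return cv2.projectPoints(np.asarray(P,float).reshape(-1,3),c["rvec"],c["tvec"],c["mtx"],None)[0].reshape(-1,2)
def tf(P,x,y,a,z=0):
    c,s=np.cos(a),np.sin(a); P=np.asarray(P,float); return np.c_[x+c*P[:,0]-s*P[:,1],y+s*P[:,0]+c*P[:,1],P[:,2]+z]
def rayz(uv,c,z):
    R=cv2.Rodrigues(c["rvec"])[0]; C=-R.T@np.ravel(c["tvec"]); d=R.T@np.linalg.inv(c["mtx"])@np.r_[uv,1]; return C+d*(z-C[2])/d[2]
SQ=[[i*.012,j*.012,k] for i in(-1,1) for j in(-1,1) for k in(0,.015)]
def fitsq(obs,x0):  # obs: list of (cam, roi x0,y0,x1,y1)
    S=4; M=[]
    for c,(a,b,e,d) in obs:
        im=cv2.resize(c["image"][b:d,a:e],None,fx=S,fy=S,interpolation=cv2.INTER_CUBIC).astype(float)
        M.append((im.max(2)<obs_thr(im)).astype(np.uint8))
    def cost(p):
        t=0
        for (c,(a,b,e,d)),m in zip(obs,M):
            uv=(proj(tf(SQ,*p),c)-[a,b]+.5)*S-.5; r=np.zeros_like(m)
            cv2.fillConvexPoly(r,cv2.convexHull((uv*16).round().astype(np.int32)),1,shift=4)
            t+=1-(r&m).sum()/max(1,(r|m).sum())
        return t
    best=min((minimize(cost,[*x0,a],method="Nelder-Mead",options=dict(initial_simplex=[[*x0,a],[x0[0]+.008,x0[1],a],[x0[0],x0[1]+.008,a],[*x0,a+.4]],maxiter=300)) for a in np.arange(-.7,.8,.35)),key=lambda r:r.fun)
    return best.x,best.fun
def obs_thr(im): return 78
E
python3 - <<'E'
from h import *
cs=robot.camera("scene");cd=robot.camera("side")
C=np.array([[-45,60,60],[-45,-60,60],[45,-60,60],[45,60,60]])/1000
uS=np.array([[338.6,200],[384.4,220],[400,196],[355,176.6]]);uD=np.array([[319.4,199],[319.4,233.6],[362,233.6],[358,198.4]])
f=lambda p:np.r_[(proj(tf(C,*p),cs)-uS).ravel(),(proj(tf(C,*p),cd)-uD).ravel()]
x0=rayz(uS.mean(0),cs,.06)
for z in(False,True):
    r=least_squares(f,[x0[0],x0[1],0]+([0] if z else [])); print(r.x,r.fun.round(1))
p=r.x[:3]
for nm,c,uv in(("scene",cs,[[338.6,208],[380,223.6]]),("side",cd,[[309,205]])):
    for u in uv:
        w=rayz(u,c,.051); d=w[:2]-p[:2]; print(nm,w,np.array([[np.cos(p[2]),np.sin(p[2])],[-np.sin(p[2]),np.cos(p[2])]])@d)
g=rayz([459,291],cs,.0075)[:2]; print(g,rayz([290.5,331],cd,.0075))
print(fitsq([(cs,(445,278,475,304)),(cd,(278,318,303,344))],g))
print(fitsq([(cs,(445,278,475,304))],g),fitsq([(cd,(278,318,303,344))],g))
print("dome",rayz([258,196],cs,.008),"green",rayz([421,287],cs,.0075),rayz([276,300],cd,.0075))
E
```

```text
[ 0.55457642 -0.1383272   0.04432249] [-0.4  0.3  0.5  1.   1.2 -1.1  1.  -0.6 -0.9 -0.7 -0.7 -0.8  0.3 -1.1
  0.3 -0.3]
[ 0.55554035 -0.13647576  0.04416739 -0.00317994] [-0.9  0.6 -0.2  1.3  0.5 -0.8  0.4 -0.3 -0.5 -0.  -0.2 -0.2  0.7 -0.5
  0.6  0.3]
scene [ 0.4942103  -0.08963757  0.051     ] [-0.05920219  0.04950042]
scene [ 0.50637914 -0.19194745  0.051     ] [-0.05156251 -0.05324698]
side [ 0.4862185  -0.09424081  0.051     ] [-0.06738944  0.04525454]
[ 0.47008635 -0.40712653] [ 0.47038351 -0.40921191  0.0075    ]
(array([ 0.46976079, -0.40584381, -0.1489052 ]), np.float64(0.6645178448069898))
(array([ 0.46808771, -0.40549818, -0.19695084]), np.float64(0.24056437389770724)) (array([ 0.46959552, -0.40644508,  0.10138244]), np.float64(0.3803162486368593))
dome [0.44841365 0.11578696 0.008     ] green [ 0.43471711 -0.33484774  0.0075    ] [ 0.43656657 -0.33778046  0.0075    ]
```

Call:
play_rows(steps=[-1,-0.477,-0.597,0.25,0,-1,-0.477,-0.597,0.25,0,-1,-0.477,-0.597,0.25,0,-1,-0.477,-0.597,0.25,0,-1,-0.477,-0.597,0.25,0,-1,-0.477,-0.597,0.25,0,-1,-0.477,-0.597,0.25,0,-1,-0.477,-0.597,0.25,0,-1,-0.477,-0.597,0.25,0,-1,-0.477,-0.597,0.25,0], grip_force=10)

```text
time: 1.2
position: [0.4452, -0.1436, 0.1473]
tool_rot: [0.707, 0.707, 0.0, 0.0]
ft_force: [0.5, 0.3, 0.2]
grip_width: 0.0149
grip_force: 0.0
```

Call:
play_rows(steps=[-1,0,0,0.2,1,-1,0,0,0.2,1,-1,0,0,0.2,1,-1,0,0,0.2,1,-1,0,0,0.2,1,-1,0,0,0.2,1,-1,0,0,0.2,1,-1,0,0,0.2,1,-1,0,0,0.2,1,-1,0,0,0.2,1])

```text
time: 2.2
position: [0.446, -0.1432, 0.0873]
tool_rot: [0.96, 0.28, 0.0, 0.0]
ft_force: [-0.6, 0.0, -0.9]
grip_width: 0.0002
grip_force: 0.0
```

Call:
play_rows(steps=[-1,0,0,0.2,1,-1,0,0,0.2,1,-1,0,0,0.2,1,-1,0,0,0.2,1,-1,0,0,0.2,1,-1,0,0,0,0.26,-1,0,0,0,0,-1,0,0,0,0,-1,0,0,0,0,-1,0,0,0,0])

```text
time: 3.2
position: [0.446, -0.1431, 0.0578]
tool_rot: [1.0, 0.023, 0.0, 0.0]
ft_force: [1.2, 0.7, -0.3]
grip_width: 0.0002
grip_force: 0.0
```

```bash
python3 - <<'E'
from h import *
from scipy.spatial.transform import Rotation as R
o=robot.get_obs(); print(R.from_quat(o["tool_rot"]).as_matrix().round(3),o["ft_force"],o["position"],o["q"])
a=robot.camera("scene")["image"];b=robot.camera("wrist")["image"]
a=cv2.resize(a[140:260,270:430],(640,480),interpolation=2)
cv2.imwrite("pics/v2.png",np.vstack([a[:300],b[:300]])[:,:,::-1])
E
```

```text
[[ 0.999  0.045  0.   ]
 [ 0.045 -0.999 -0.   ]
 [ 0.     0.    -1.   ]] [ 1.1831413   0.70480519 -0.32989428] [ 0.44600825 -0.14311787  0.05779558] [-5.49754021e-01  6.14923859e-01  1.95568569e+00 -3.70396962e-06
  5.70480661e-01  9.75682254e-01]
```

View pics/v2.png

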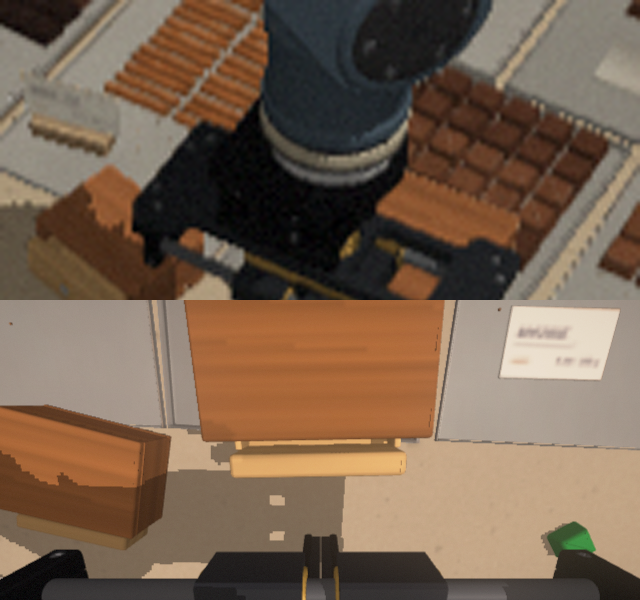

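The wrist view shows the fingers at column 320, centred on the drawer front (231–405). The front is closed and the box is square to the tool. I'll lower and measure.

```bash
python3 - <<'E'
from h import *
c=robot.camera("wrist")
for u,z in(((202,140),.06),((434,137),.06),((231,176),.051),((405,174),.051)): print(rayz(u,c,z))
E
```

```text
[ 0.50734497 -0.07879888  0.06      ]
[ 0.51441783 -0.19848864  0.06      ]
[ 0.48675986 -0.09044465  0.051     ]
[ 0.49244574 -0.18868193  0.051     ]
```

Call:
play_rows(steps=[-1,0.2,0,0.3,0,-1,0.2,0,0.3,0,-1,0,0,0.3,0,-1,0,0,0.3,0,-1,0,0,0,0,-1,0,0,0,0,-1,0,0,0,0,-1,0,0,0,0,-1,0,0,0,0,-1,0,0,0,0])

```text
time: 4.35
position: [0.458, -0.1426, 0.0218]
tool_rot: [1.0, 0.022, 0.0, 0.0]
ft_force: [-0.2, 0.7, -0.3]
grip_width: 0.0005
grip_force: 0.0
```

Call:
play_rows(steps=[-1,0.05,-0.07,0,0,-1,0.05,0,0,0,-1,0.05,0,0,0,-1,0.05,0,0,0,-1,0.05,0,0,0,-1,0.05,0,0,0,-1,0.05,0,0,0,-1,0.05,0,0,0,-1,0.05,0,0,0,-1,0.05,0,0,0])

```text
time: 5.35
position: [0.4729, -0.1397, 0.0215]
tool_rot: [1.0, 0.022, -0.0, -0.0]
ft_force: [0.1, -0.2, 0.2]
grip_width: 0.0001
grip_force: 0.0
```

Call:
play_rows(steps=[-1,0.04,0,0,0,-1,0.04,0,0,0,-1,0.04,0,0,0,-1,0.04,0,0,0,-1,0.04,0,0,0,-1,0,0,0,0,-1,0,0,0,0,-1,0,0,0,0,-1,0,0,0,0,-1,0,0,0,0])

```text
time: 6.35
position: [0.4779, -0.1392, 0.0214]
tool_rot: [1.0, 0.023, -0.001, -0.0]
ft_force: [-5.0, -2.0, 1.0]
grip_width: 0.0009
grip_force: 2.5
```

Call:
play_rows(steps=[-1,0.027,0,0,0,-1,0.027,0,0,0,-1,0.027,0,0,0,-1,0.027,0,0,0,-1,0.027,0,0,0,-1,0,0,0,0,-1,0,0,0,0,-1,0,0,0,0,-1,0,0,0,0,-1,0,0,0,0])

```text
time: 7.35
position: [0.4818, -0.139, 0.0214]
tool_rot: [1.0, 0.023, -0.001, -0.0]
ft_force: [-5.7, -2.2, 2.6]
grip_width: 0.0007
grip_force: 2.5
```

Call:
play_rows(steps=[-1,0.025,0,0,0,-1,0.025,0,0,0,-1,0,0,0,0,-1,0,0,0,0,-1,0,0,0,0,-1,0,0,0,0,-1,0,0,0,0,-1,0,0,0,0,-1,0,0,0,0,-1,0,0,0,0])

```text
time: 8.35
position: [0.4833, -0.1389, 0.0214]
tool_rot: [1.0, 0.022, -0.001, -0.0]
ft_force: [-4.5, -2.0, 2.1]
grip_width: 0.0008
grip_force: 2.5
```

Call:
play_rows(steps=[-1,0.025,0,0,0,-1,0.025,0,0,0,-1,0,0,0,0,-1,0,0,0,0,-1,0,0,0,0,-1,0,0,0,0,-1,0,0,0,0,-1,0,0,0,0,-1,0,0,0,0,-1,0,0,0,0])

```text
time: 9.35
position: [0.4847, -0.1388, 0.0214]
tool_rot: [1.0, 0.023, -0.001, -0.0]
ft_force: [-5.3, -1.8, 1.2]
grip_width: 0.0006
grip_force: 2.6
```

Call:
play_rows(steps=[-1,0.025,0,0,0,-1,0.025,0,0,0,-1,0,0,0,0,-1,0,0,0,0,-1,0,0,0,0,-1,0,0,0,0,-1,0,0,0,0,-1,0,0,0,0,-1,0,0,0,0,-1,0,0,0,0])

```text
time: 10.35
position: [0.4862, -0.1387, 0.0214]
tool_rot: [1.0, 0.023, -0.001, -0.0]
ft_force: [-5.8, -2.2, 1.7]
grip_width: 0.0005
grip_force: 2.6
```

Call:
play_rows(steps=[-1,0.025,0,0,0,-1,0.025,0,0,0,-1,0,0,0,0,-1,0,0,0,0,-1,0,0,0,0,-1,0,0,0,0,-1,0,0,0,0,-1,0,0,0,0,-1,0,0,0,0,-1,0,0,0,0])

```text
time: 11.35
position: [0.4876, -0.1386, 0.0214]
tool_rot: [1.0, 0.023, -0.001, -0.001]
ft_force: [-4.7, -2.3, 2.2]
grip_width: 0.0004
grip_force: 2.6
```

Call:
play_rows(steps=[-1,0.025,0,0,0,-1,0.025,0,0,0,-1,0,0,0,0,-1,0,0,0,0,-1,0,0,0,0,-1,0,0,0,0,-1,0,0,0,0,-1,0,0,0,0,-1,0,0,0,0,-1,0,0,0,0])

```text
time: 12.35
position: [0.4884, -0.1385, 0.0214]
tool_rot: [1.0, 0.023, -0.002, -0.001]
ft_force: [-7.3, -3.1, 2.5]
grip_width: 0.0006
grip_force: 3.5
```

Call:
play_rows(steps=[-1,0.02,0,0,0,-1,0.02,0,0,0,-1,0,0,0,0,-1,0,0,0,0,-1,0,0,0,0,-1,0,0,0,0,-1,0,0,0,0,-1,0,0,0,0,-1,0,0,0,0,-1,0,0,0,0])

```text
time: 13.35
position: [0.4887, -0.1384, 0.0214]
tool_rot: [1.0, 0.023, -0.003, -0.001]
ft_force: [-9.2, -2.9, 3.8]
grip_width: 0.0006
grip_force: 4.4
```

Call:
play_rows(steps=[-1,0.02,0,0,0,-1,0.02,0,0,0,-1,0,0,0,0,-1,0,0,0,0,-1,0,0,0,0,-1,0,0,0,0,-1,0,0,0,0,-1,0,0,0,0,-1,0,0,0,0,-1,0,0,0,0])

```text
time: 14.35
position: [0.4892, -0.1383, 0.0214]
tool_rot: [1.0, 0.023, -0.003, -0.001]
ft_force: [-9.7, -4.6, 4.1]
grip_width: 0.0005
grip_force: 5.3
```

Call:
play_rows(steps=[-1,0.02,0,0,0,-1,0,0,0,0,-1,0,0,0,0,-1,-0.2,0,0,0,-1,-0.4,0,0,0,-1,-0.5,0,0,0,-1,-0.5,0,0,0,-1,-0.5,0,0,0,-1,-0.5,0,-0.5,0,-1,0,0,-0.8,0])

```text
time: 15.35
position: [0.4133, -0.1415, 0.0599]
tool_rot: [1.0, 0.021, -0.001, -0.001]
ft_force: [0.8, -0.0, -0.5]
grip_width: 0.0004
grip_force: 0.0
```

Call:
play_rows(steps=[-1,0,0,-1,0,-1,0,0,-1,0,-1,0,0,0,0,-1,0,0,0,0,-1,0,0,0,0,0,0,0,0,0,0,0,0,0,0,0,0,0,0,0,0,0,0,0,0,0,0,0,0,0])

```text
time: 16.35
position: [0.4153, -0.1423, 0.1203]
tool_rot: [1.0, 0.022, -0.0, -0.0]
ft_force: [0.2, 0.4, 0.1]
grip_width: 0.0326
grip_force: 0.0
```

```bash
python3 - <<'E'
from h import *
a=robot.camera("side")["image"];b=robot.camera("wrist")["image"]
a=cv2.resize(a[170:270,250:410],(640,400),interpolation=2)
cv2.imwrite("pics/v3.png",np.vstack([a[:280],b[:320]])[:,:,::-1])
E
```

```text
(no output)
```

View pics/v3.png

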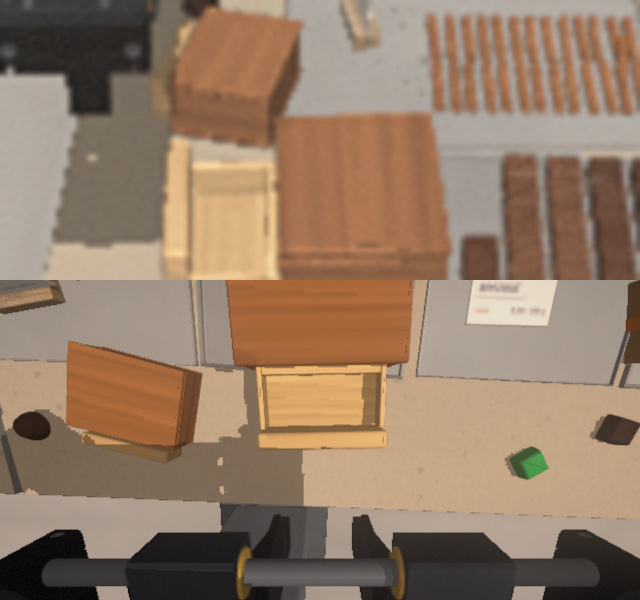

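The drawer is out and empty. In the wrist view the dark square is at (618,150) and the green one at (528,183). I'll move beside the bonbon and refine its pose.

Call:
play_rows(steps=[0.2,0,0.7,0,0,0.2,0,0.98,0,0,0.2,0,0.98,0,0,0.2,0,0.98,0,0,0.2,0,0.98,0,0,0.2,0,0.98,0,0,0.2,0,0.98,0,0,0.2,0,0.98,0,0,0.2,0,0.98,0,0,0.2,0,0.3,0,0])

```text
time: 17.45
position: [0.4277, -0.4109, 0.1208]
tool_rot: [1.0, 0.021, 0.001, 0.002]
ft_force: [0.6, 1.2, 0.0]
grip_width: 0.0524
grip_force: 0.0
```

```bash
python3 - <<'E'
from h import *
c=robot.camera("wrist"); cv2.imwrite("pics/w4.png",c["image"][:,:,::-1])
print(robot.get_obs()["position"],robot.get_obs()["grip_width"])
u=proj([[.469,-.406,.0075]],c)[0]; print(u)
g=c["image"].max(2); x,y=u.astype(int)
print(np.percentile(g[y-5:y+5,x-5:x+5],[10,50,90]))
roi=(x-45,y-45,x+45,y+45)
for t in(70,90,105):
    import h; h.obs_thr=lambda im:t
    print(t,fitsq([(c,roi)],(.469,-.406)))
E
```

```text
[ 0.42751397 -0.41059404  0.12060216] 0.05186140563579472
[316.53686117 151.47178512]
[78. 79. 81.]
70 (array([ 0.47051186, -0.40623014, -0.32022727]), np.float64(0.9131040892193308))
90 (array([ 0.46966956, -0.40712852, -0.26304357]), np.float64(0.2247191011235955))
105 (array([ 0.47106022, -0.40711608,  1.27775214]), np.float64(0.19042083236456642))
```

View pics/w4.png

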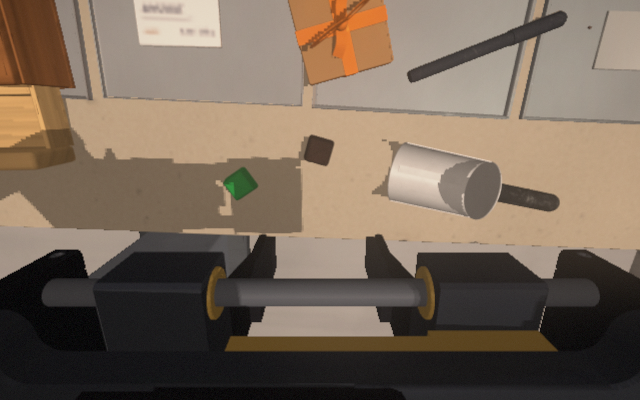

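The dark bonbon is at (319,150) with its top square visible, yaw about -0.28. The scoop and the green square are clear of the fingers.

Call:
play_rows(steps=[0.2,0.71,-0.03,0.2,0,0.2,0.71,-0.03,0.3,0,0.2,0,0,0.4,0.8,0.2,0,0,0.4,0.8,0.2,0,0,0.4,0.8,0.2,0,0,0.4,0.8,0.2,0,0,0.4,0,0.2,0,0,0.3,0,0.2,0,0,0,0,0.2,0,0,0,0])

```text
time: 18.5
position: [0.4697, -0.4033, 0.0365]
tool_rot: [0.991, -0.137, -0.0, -0.0]
ft_force: [-0.3, 0.3, 0.5]
grip_width: 0.0521
grip_force: 0.0
```

```bash
python3 - <<'E'
from h import *
import h; h.obs_thr=lambda im:100
from scipy.spatial.transform import Rotation as R
o=robot.get_obs();m=R.from_quat(o["tool_rot"]).as_matrix();print(o["position"],m.round(3).tolist())
c=robot.camera("wrist")
u=proj([[.47,-.407,.0075]],c)[0].astype(int);print(u)
cv2.imwrite("pics/w5.png",c["image"][150:,100:540,::-1])
E
```

```text
[ 0.46970357 -0.40327667  0.03648677] [[0.963, -0.271, -0.0], [-0.271, -0.963, 0.0], [-0.0, -0.0, -1.0]]
[325 229]
```

View pics/w5.png

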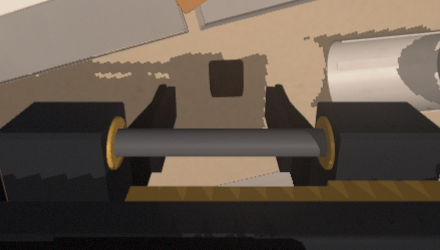

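Call:
play_rows(steps=[0.2,0.04,0.115,0.27,0,0.2,0,0,0.27,0,0.2,0,0,0.27,0,0.2,0,0,0.27,0,0.2,0,0,0,0,-1,0,0,0,0,-1,0,0,0,0,-1,0,0,0,0,-1,0,0,0,0,-1,0,0,0,0], grip_force=6)

```text
time: 19.55
position: [0.4701, -0.4073, 0.0045]
tool_rot: [0.991, -0.137, 0.0, 0.0]
ft_force: [-0.0, 0.2, 0.8]
grip_width: 0.0226
grip_force: 6.0
```

Call:
play_rows(steps=[-1,0,0,-0.5,0,-1,0,0,-1,0,-1,0,0,-1,-0.8,-1,0,0,-0.7,-0.8,-1,0,0,0,-0.8,-1,0,0,0,-0.85,-1,0,-0.5,0,0,-1,0,-0.8,0,0,-1,0,-0.8,0,0,-1,0,-0.8,0,0])

```text
time: 20.55
position: [0.465, -0.3182, 0.1006]
tool_rot: [1.0, 0.024, -0.0, -0.0]
ft_force: [0.6, 0.5, -0.5]
grip_width: 0.0223
grip_force: 5.9
```

Call:
play_rows(steps=[-1,0.13,-0.8,0,0,-1,0.13,-0.8,0,0,-1,0.13,-0.8,0,0,-1,0.13,-0.8,0,0,-1,0.13,-0.8,0,0,-1,0.13,-0.8,0,0,-1,0.14,-0.8,0,0,-1,0,-0.32,0,0,-1,0,0,0,0,-1,0,0,0,0])

```text
time: 21.55
position: [0.4845, -0.1419, 0.1004]
tool_rot: [1.0, 0.025, 0.0, 0.0]
ft_force: [-0.3, -0.6, -0.0]
grip_width: 0.0221
grip_force: 5.9
```

```bash
python3 - <<'E'
from h import *
from scipy.spatial.transform import Rotation as R
o=robot.get_obs();m=R.from_quat(o["tool_rot"]).as_matrix();print(o["position"],m[:2,0].round(3),o["grip_width"])
c=robot.camera("wrist")
im=c["image"].copy()
for p in tf(np.array([[-.092,.046,.034],[-.092,-.046,.034],[-.05,.046,.034],[-.05,-.046,.034],[-.106,.05,.051],[-.106,-.05,.051],[-.045,.06,.06],[-.045,-.06,.06]]),.5553,-.138,.05):
    u=proj(p,c)[0]; cv2.circle(im,tuple(u.round().astype(int)),2,(255,0,255),-1)
s=robot.camera("side")["image"]
cv2.imwrite("pics/w6.png",np.vstack([im[:350],cv2.resize(s[170:232,250:410],(640,248),interpolation=2)])[:,:,::-1])
E
```

```text
[ 0.48446347 -0.14192482  0.10043747] [0.999 0.05 ] 0.022052097945296414
```

View pics/w6.png

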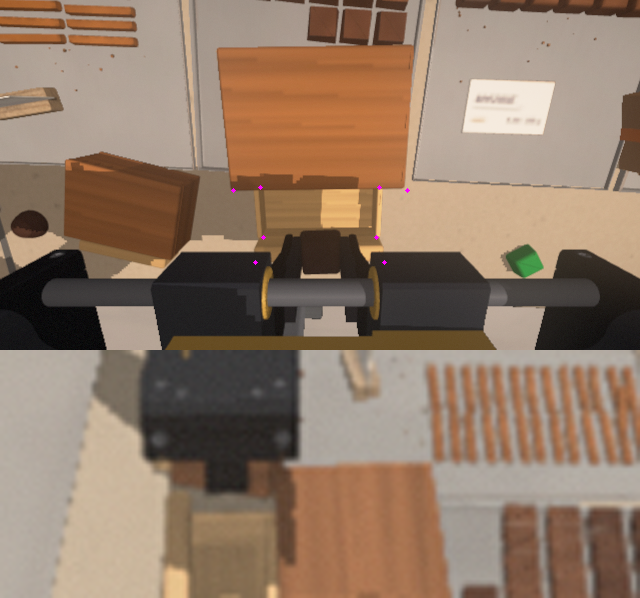

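The pocket model matches to about 1 mm, and the bonbon is held upright at (320,250). I'll lower it in.

Call:
play_rows(steps=[-1,0.04,-0.03,0.3,0,-1,0,0,0.4,0,-1,0,0,0.4,0,-1,0,0,0.4,0,-1,0,0,0.4,0,-1,0,0,0.3,0,-1,0,0,0.25,0,-1,0,0,0.15,0,-1,0,0,0.08,0,-1,0,0,0,0])

```text
time: 22.65
position: [0.4855, -0.1406, 0.0196]
tool_rot: [1.0, 0.025, -0.0, -0.0]
ft_force: [-0.6, 0.1, 0.4]
grip_width: 0.0226
grip_force: 5.9
```

Call:
play_rows(steps=[-1,0,0,0.04,0,-1,0,0,0.03,0,-1,0,0,0,0,-0.55,0,0,0,0,-0.4,0,0,0,0,-0.2,0,0,0,0,-0.2,0,0,0,0,-0.2,0,0,-0.2,0,-0.2,0,0,-0.4,0,-0.2,0,0,-0.7,0])

```text
time: 23.65
position: [0.4848, -0.1402, 0.0569]
tool_rot: [1.0, 0.025, -0.001, -0.001]
ft_force: [0.1, -0.2, 0.1]
grip_width: 0.0346
grip_force: 0.0
```

Call:
play_rows(steps=[-0.2,0,0,-0.8,0,-0.2,0,0,-0.8,0,-0.2,0,0,-0.3,0,-1,-0.6,0,0,0,-1,-0.7,0,0,0,-1,-0.7,0,0,0,-1,-0.5,0,0,0,-1,0,0,0,0,-1,0,0,0,0,-1,0,0,0,0])

```text
time: 24.65
position: [0.4118, -0.1448, 0.1138]
tool_rot: [1.0, 0.025, 0.001, 0.0]
ft_force: [-0.3, -0.4, -0.3]
grip_width: 0.0007
grip_force: 0.0
```

```bash
python3 - <<'E'
from h import *
c=robot.camera("wrist")
cv2.imwrite("pics/w7.png",c["image"][:350,:,::-1]);print(robot.get_obs()["position"])
E
```

```text
[ 0.41178852 -0.1447823   0.11376284]
```

View pics/w7.png

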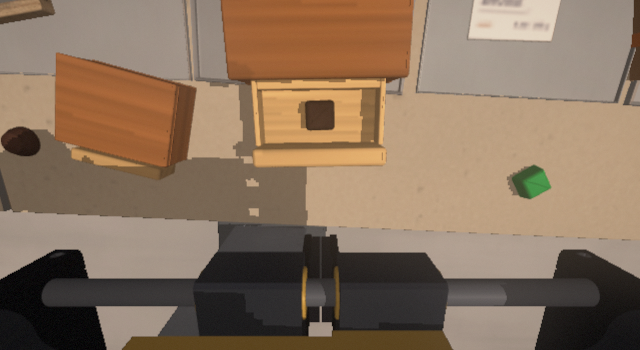

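The bonbon sits upright in the pocket at (320,115). Next I'll lower the closed fingers in front of the drawer and press it shut.

Call:
play_rows(steps=[-1,0,-0.03,0.4,0,-1,0,0,0.5,0,-1,0,0,0.5,0,-1,0,0,0.5,0,-1,0,0,0.5,0,-1,0,0,0.4,0,-1,0,0,0.28,0,-1,0.1,0,0,0,-1,0.1,0,0,0,-1,0.1,0,0,0])

```text
time: 25.7
position: [0.4204, -0.1432, 0.0217]
tool_rot: [1.0, 0.025, 0.001, 0.0]
ft_force: [-0.5, -0.4, 0.5]
grip_width: 0.0008
grip_force: 0.0
```

Call:
play_rows(steps=[-1,0.1,0,0,0,-1,0.1,0,0,0,-1,0.1,0,0,0,-1,0.1,0,0,0,-1,0.1,0,0,0,-1,0.1,0,0,0,-1,0.1,0,0,0,-1,0.1,0,0,0,-1,0.1,0,0,0,-1,0,0,0,0])

```text
time: 26.7
position: [0.4461, -0.1412, 0.0211]
tool_rot: [1.0, 0.025, -0.001, -0.0]
ft_force: [-3.0, -0.2, 0.4]
grip_width: 0.0004
grip_force: 1.4
```

Call:
play_rows(steps=[-1,0.1,0,0,0,-1,0.1,0,0,0,-1,0.1,0,0,0,-1,0.1,0,0,0,-1,0.1,0,0,0,-1,0.1,0,0,0,-1,0.1,0,0,0,-1,0.1,0,0,0,-1,0.1,0,0,0,-1,0.1,0,0,0])

```text
time: 27.7
position: [0.4756, -0.1394, 0.0211]
tool_rot: [1.0, 0.025, -0.001, -0.001]
ft_force: [-6.1, 1.0, 1.3]
grip_width: 0.0006
grip_force: 2.7
```

Call:
play_rows(steps=[-1,0.03,0,0,0,-1,0.03,0,0,0,-1,0.03,0,0,0,-1,0.03,0,0,0,-1,0.03,0,0,0,-1,0,0,0,0,-1,0,0,0,0,-1,0,0,0,0,-1,0,0,0,0,-1,0,0,0,0])

```text
time: 28.7
position: [0.4802, -0.1391, 0.0211]
tool_rot: [1.0, 0.025, -0.001, -0.001]
ft_force: [-5.0, 1.4, 1.8]
grip_width: 0.0006
grip_force: 2.4
```

Call:
play_rows(steps=[-1,0.025,0,0,0,-1,0.025,0,0,0,-1,0.025,0,0,0,-1,0,0,0,0,-1,0,0,0,0,-1,0,0,0,0,-1,0,0,0,0,-1,0,0,0,0,-1,0,0,0,0,-1,0,0,0,0])

```text
time: 29.7
position: [0.4823, -0.139, 0.0211]
tool_rot: [1.0, 0.025, -0.001, -0.001]
ft_force: [-4.7, 1.4, 1.2]
grip_width: 0.0003
grip_force: 2.5
```

Call:
play_rows(steps=[-1,0.025,0,0,0,-1,0.025,0,0,0,-1,0.025,0,0,0,-1,0,0,0,0,-1,0,0,0,0,-1,0,0,0,0,-1,0,0,0,0,-1,0,0,0,0,-1,0,0,0,0,-1,0,0,0,0])

```text
time: 30.7
position: [0.4845, -0.1388, 0.0211]
tool_rot: [1.0, 0.025, -0.001, -0.001]
ft_force: [-5.0, 1.7, 2.4]
grip_width: 0.0003
grip_force: 2.6
```

Call:
play_rows(steps=[-1,0.025,0,0,0,-1,0.025,0,0,0,-1,0.025,0,0,0,-1,0,0,0,0,-1,0,0,0,0,-1,0,0,0,0,-1,0,0,0,0,-1,0,0,0,0,-1,0,0,0,0,-1,0,0,0,0])

```text
time: 31.7
position: [0.4867, -0.1387, 0.0211]
tool_rot: [1.0, 0.025, -0.001, -0.001]
ft_force: [-4.7, 1.9, 1.3]
grip_width: 0.0003
grip_force: 2.6
```

Call:
play_rows(steps=[-1,0.025,0,0,0,-1,0.025,0,0,0,-1,0,0,0,0,-1,0,0,0,0,-1,0,0,0,0,-1,0,0,0,0,-1,0,0,0,0,-1,0,0,0,0,-1,0,0,0,0,-1,0,0,0,0])

```text
time: 32.7
position: [0.488, -0.1386, 0.0211]
tool_rot: [1.0, 0.025, -0.001, -0.001]
ft_force: [-5.5, 1.2, 1.1]
grip_width: 0.0008
grip_force: 2.8
```

Call:
play_rows(steps=[-1,0.025,0,0,0,-1,0.025,0,0,0,-1,0,0,0,0,-1,0,0,0,0,-1,0,0,0,0,-1,0,0,0,0,-1,0,0,0,0,-1,0,0,0,0,-1,0,0,0,0,-1,0,0,0,0])

```text
time: 33.7
position: [0.4885, -0.1385, 0.0211]
tool_rot: [1.0, 0.025, -0.002, -0.001]
ft_force: [-7.8, -0.1, 3.5]
grip_width: 0.0002
grip_force: 3.9
```

Call:
play_rows(steps=[-1,0.02,0,0,0,-1,0.02,0,0,0,-1,0,0,0,0,-1,0,0,0,0,-1,0,0,0,0,-1,0,0,0,0,-1,0,0,0,0,-1,0,0,0,0,-1,0,0,0,0,-1,0,0,0,0])

```text
time: 34.7
position: [0.489, -0.1384, 0.0211]
tool_rot: [1.0, 0.025, -0.003, -0.001]
ft_force: [-9.3, -1.2, 4.4]
grip_width: 0.0003
grip_force: 4.8
```

Call:
play_rows(steps=[-1,0.02,0,0,0,-1,0.02,0,0,0,-1,0,0,0,0,-1,0,0,0,0,-1,0,0,0,0,-1,0,0,0,0,-1,0,0,0,0,-1,0,0,0,0,-1,0,0,0,0,-1,0,0,0,0])

```text
time: 35.7
position: [0.4894, -0.1384, 0.0211]
tool_rot: [1.0, 0.026, -0.004, -0.001]
ft_force: [-12.0, -2.5, 5.1]
grip_width: 0.0003
grip_force: 5.7
```

Call:
play_rows(steps=[-1,-0.1,0,0,0,-1,-0.1,0,0,0,-1,-0.15,0,0,0,-1,-0.2,0,0,0,-1,-0.3,0,0,0,-1,-0.4,0,0,0,-1,-0.5,0,0,0,-1,-0.5,0,-0.3,0,-1,-0.3,0,-0.8,0,-1,0,0,-1,0])

```text
time: 36.7
position: [0.4147, -0.143, 0.0842]
tool_rot: [1.0, 0.024, -0.001, -0.001]
ft_force: [0.9, -0.5, 1.4]
grip_width: 0.0003
grip_force: 0.0
```

Call:
play_rows(steps=[-1,0,0,-1,0,-1,0,0,-0.5,0,-1,0,0,0,0,-1,0,0,0,0,-1,0,0,0,0,-1,0,0,0,0,-1,0,0,0,0,-1,0,0,0,0,-1,0,0,0,0,-1,0,0,0,0])

```text
time: 37.7
position: [0.4166, -0.1431, 0.1291]
tool_rot: [1.0, 0.025, -0.0, -0.0]
ft_force: [1.1, -0.3, 0.1]
grip_width: 0.0001
grip_force: 0.0
```

```bash
python3 - <<'E'
from h import *
c=robot.camera("wrist");s=robot.camera("side")["image"]
cv2.imwrite("pics/w8.png",np.vstack([c["image"][:330],cv2.resize(s[170:232,250:410],(640,248),interpolation=2)])[:,:,::-1])
E
```

```text
(no output)
```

View pics/w8.png

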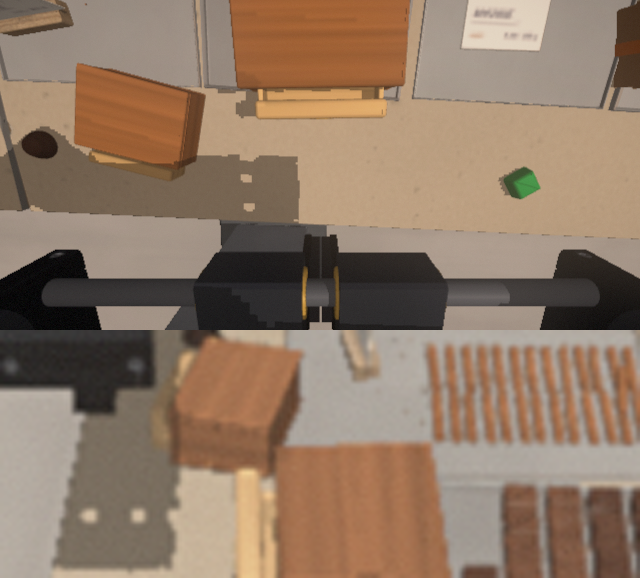

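The drawer is latched shut: its front in the wrist view spans (257–386, 108) and stands at the original rest. The robot is clear, so I'm handing in.

```bash
python3 -c "
from rig import robot
print(robot.hand_in())"
```

```text
the job is handed in; nothing more can be done
None
```

The square bonbon is upright in the larger box's drawer, the drawer is latched shut, nothing else was touched, and I handed the job in at about 38 s.

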